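# Pull out the packing lamp and set its dimmer

## Robot

A 6-joint arm with a two-finger parallel gripper is mounted at the origin on the work surface. World frame = base frame: x ahead of the robot, y to its left, z up, the work surface at z = 0. Lengths are in mm, angles in rad, forces in N, time in s.
With the tool pointing down it reaches from about 275 to 1000 mm from the base axis. Payload 8.4 kg.
Tool frame: the origin (TCP) lies at the very end of the fingers, on their centre line; the grasp point (between the pads) lies 19 mm behind it; z points along the fingers, y is the direction in which the jaws open and shut (so a half turn about z gives the same grasp; the last joint's range is limited). The gripper opens to 85 mm and grips with 20 to 120 N. Pads are 22 mm wide; open, the fingers measure 114 mm over their backs; the gripper's body (76 mm by 85 mm) begins 54 mm behind the grasp point. The pads swing forward as they close: fully open they stand 13 mm farther back than shut.
Start: joints at [-1.336, 0.353, 1.633, -0, 1.155, -0.002], TCP at [146.619, -607.561, 231.281] pointing down, gripper open.
Joint ranges: [-2.63, 2.63], [-0.92, 2.1], [0.06, 2.66], [-1.3, 4.44], [0, 2.69], [-3.02, 3.02]. Speed limits (rad/s): [2.22, 2.22, 2.79, 3.14, 3.14, 3.14].

## Interface

Orientations are given as [roll, pitch, yaw] about the fixed x, y, z axes, in that order (R = Rz(yaw) Ry(pitch) Rx(roll)).
In Python, from rig import sense, grab_frame, get_calibration, sign_off, boxes_of, trace gives the robot as it stands.
- The arm moves only by the tool servo_tool, never from a script. Its argument "rows" is a list of rows, each a list of 3 entries, a list of its own where there are three numbers: the finger opening in mm, from 0 to 85.4, then the shift along the tool's x, y, z in mm, then the turn, a rotation vector about the tool's x, y, z in degrees. A call has 1 to 8 rows; each row shifts and turns the commanded pose from where the row before left it, along the tool's axes as they then stand; what a row does not reach is not made up. A row lasts 1/8 s, in which the tool goes at most 62.5 mm and 10.7 degrees, less where a joint would pass 70% of its speed; a pose out of reach is approached as far as the arm can. A call is refused whole if a number of a shift passes 62.5 or a number of a turn 10.7, either way. A call with a gripper value outside its range is refused whole. The fingers move at their own pace and stop on an object; "force" is the grip in N (left out, the last holds). Time passes only in rows, so rows that do not move let the fingers close. It gives the time, the measured TCP pose, the force and the opening at its end, in the units of the state.
- sense(): the state, without advancing time (a new reading comes with each control period).
- grab_frame(name): name is "scene" or "top" or "wrist"; returns the picture (480x640x3 uint8, blue, green, red); there is no depth.
- get_calibration(name): a dict with "intrinsics" (3x3 intrinsics, pixels), "world_to_cam" (4x4, takes a point from world to camera coordinates). Camera axes: x right, y down, z forward; pixel columns grow to the right and rows downward; lengths in mm; the calibration is good to about 2 mm. A picture is of the moment at which its call begins: read the wrist's pose just before it. get_calibration takes no time and is no camera call; for the wrist camera it gives the pose at the moment of the call.
- sign_off(): hands the job in, once; it reports no verdict.
Trained networks look in the newest picture that a camera, given by its name, has taken for a name from the list of things; names that differ only in an ending like _2 or _b are one class to them, and where a whole thing is asked for, a point or a joint stands for the part that bears it (a point fixed in the world has none). Each returns a list of dicts, best first, with "conf" (0 to 1); they miss things now and then, are a little off and sometimes report something else, mostly with a low value. They report only what shows in the picture. A call takes as long as a camera call.
- boxes_of(camera, thing): "centre" ([x, y, z] in mm, in the coordinates of the camera as it stood for that picture, good to about 4 mm: the middle of the surface that is visible of it).
- trace(camera, thing): "mask" (480x640 bool, what is visible of it).
The state is a dict: "clock": time; "qpos": joint angles; "qvel": joint speeds; "joint_efforts": joint torques, N m; "eef_pos": TCP position; "tcp_rot": TCP orientation; "contact_force": force on the tool from outside, world axes, zero at the start; "wrist_torque": the same for the moment, N m; "opening": opening from 0.0 (shut) to 1.0 (fully open).
Only numpy, scipy, OpenCV 4.12 (cv2) and the standard library are available. Lean on these libraries where they do the work, as an engineer would, in place of code of your own. Each camera call takes 0.05 s, during which the arm holds its last target. There are 200 camera calls.

## Task

Push the head of the counter lamp outward along its telescopic arm until the red lock button clicks out and locks it, gently and without straining the lock. Then roll the dimmer wheel on the lamp's base up from off to its third click. Leave the groceries and other things on the counter where they are.

Things in the scene. Friction and masses are not known exactly. Their poses are not given: they have to be found in the camera images.
- lamp: Fixed counter lamp. Origin on the counter under its post; y runs along the arm from post to head, z up. White base box: x -50 to 50, y -180 to 45 mm, 45 tall. Blue round sleeve 33 mm thick, axis 190 mm above the counter, from y -40 to its mouth at y 150; a 20 mm bare metal tube slides in it. A black lock collar (38 mm wide, top 20 mm above the axis) sits on it, centred anywhere at y 72 to 117.
- telescope (a joint): How far (m) the tube with the lamp head is out; grows as the head moves along the lamp's +y. About 4 N to slide. Starts at 0.010 to 0.035. It locks at one place between 0.09 and 0.135 that depends on where the collar is clamped, differs each time and is not given: feel the hard stop or see the button come out. Locked, it goes neither way, with some 1.5 mm play.
- lock_button (a joint): Sprung red button, 10 mm square, carried by the inner tube inside the sleeve: near 0 while held down inside the sleeve, 0.011 (m) when it has clicked up through the hole in the top of the collar and stands about 4 mm proud of it.
- lamp_head (a point): Lamp head on the end of the tube: blue upright drum 92 mm across, 70 mm tall (165 to 235 mm above the counter), with a flat orange push plate on the side facing the post. This point is the drum's centre, 200 mm above the counter and 246 mm + telescope from the post along the lamp's +y.
- push_plate (a point): Point on the orange push plate's face that looks back to the post, mid-width, 225 mm above the counter. Plate 44 mm wide, upright, square to the arm, 165 to 250 mm above the counter; the tube (its top at 200 mm) meets it lower down. The face is 190 mm + telescope from the post, so at the start 50 to 75 mm of bare tube lie between it and the sleeve's mouth. Push here along the lamp's +y.
- wheel_top (a point): Highest point of the dimmer wheel's rim, 67 mm above the counter, at y -140 mm, x 0 in the lamp's frame. The black knurled wheel (44 mm across, 16 mm wide) turns on a level axis along the lamp's y, with its upper half standing out of the base box.
- dimmer (a joint): Turn of the wheel (rad): 0 = off (stop); grows as the top of its rim rolls towards the lamp's +x (away from the robot), to a stop at 2.62. Clicks every 0.524 rad (11.5 mm of rim) and rests only at clicks: the third is 1.571, where the yellow line on its rim is on top. 2 to 3 N along the rim turns it; a fingertip pressed on the top with 5 to 8 N and drawn sideways rolls it.
- crate: Bystander: open cardboard tray 210 x 200 x 60 mm under the place where the lamp head comes to hang. Origin: centre of its underside. Leave alone.
- can_red: Bystander: red food tin, 68 mm across, 105 mm tall, standing in the tray. Origin: centre of its underside. Leave alone.
- can_green: Bystander: green food tin, 68 mm across, 105 mm tall, standing in the tray. Origin: centre of its underside. Leave alone.
- can_yellow: Bystander: yellow food tin, 68 mm across, 105 mm tall, standing on the counter below the lamp's sleeve. Origin: centre of its underside. Leave alone.
- bowl: Bystander: orange bowl, 120 mm across, 60 mm tall. Origin: centre of its underside. Leave alone.
- jar: Bystander: glass jar with green cap, 76 mm across, 110 mm tall. Origin: centre of its underside. Leave alone.
- carton: Bystander: blue carton 70 x 160 x 45 mm lying flat. Origin: centre of its underside. Leave alone.
- cup: Bystander: black pen cup, 72 mm across, 95 mm tall, beside the lamp base on the robot's side. Origin: centre of its underside. Leave alone.

How it is judged (in metres and radians):
On the way, in this order (a step that is already met when the one before it is completed fails the run):
1. the lamp's arm is pulled out and its lock button has clicked out (value of joint lock_button above 0.007 m and value of joint telescope above 0.08 m), for 0.2 s.
2. the dimmer rests at its third click (value of joint dimmer between 1.4 and 1.74 rad and velocity of joint dimmer between -0.3 and 0.3 rad/s), for 0.2 s.
At the end, for the whole second after the job is handed in: The lamp's arm stands still with the lock button out (over 7 of its 11 mm) at more than 80 mm of extension, and the dimmer rests at its third click (1.571 within 0.17 rad) (all of step 1 and value of joint dimmer between 1.4 and 1.74 rad and velocity of joint telescope between -0.01 and 0.01 m/s); the robot touches nothing.
It fails at once if the lamp head is pushed with more than 40 N (straining the lock) (contact force between any of the fingers, the arm and telescope above 40 N).
It fails at once if one of the eight bystanders is shoved more than 30 mm from its place (distance of any of crate, can_red, can_green, can_yellow, bowl, jar, carton, cup from where it was at the start of the episode above 0.03 m).
It also fails if it takes over 54 s, if anything falls off the work surface, if the arm or the gripper's body presses on something with over 40 N, if the wrist force passes 120 N, or if a joint passes its speed limit or range.

## Working session

There is one attempt and no reset: what is moved stays moved. The work goes in short steps, Python scripts to look and compute and a tool call to move; the robot and the scene stay as the last step left them, time stands still between calls to the robot, and variables do not carry over. Pictures are saved under pics/ and viewed, about 8 in all and at most 12, crops included, and the job is handed in when it is done.

Besides the shell and the picture viewer there is one more tool, called after "Call:" as name([rows], argument=value, ...), one row to a line, values as JSON. servo_tool: Moves the arm, as the interface text tells. Its arguments: {"type":"object","properties":{"rows":{"type":"array","items":{"type":"array"}},"force":{"type":"number"}},"required":["rows"]}

```bash
mkdir -p pics
cat > h.py <<'E'
import numpy as np, cv2
from rig import *
def c2w(cam,p):
    T=np.linalg.inv(np.array(get_calibration(cam)["world_to_cam"])); return (T@np.r_[p,1])[:3]
def pix(cam,P):
    c=get_calibration(cam); q=(np.array(c["world_to_cam"])@np.r_[P,1])[:3]; u=np.array(c["intrinsics"])@q; return u[:2]/u[2]
def ray(cam,u,v,z):
    c=get_calibration(cam); T=np.linalg.inv(np.array(c["world_to_cam"])); d=T[:3,:3]@np.linalg.inv(np.array(c["intrinsics"]))@[u,v,1]; o=T[:3,3]; return o+d*(z-o[2])/d[2]
E
python3 - <<'E'
from h import *
np.set_printoptions(precision=1,suppress=True)
a=grab_frame("scene");cv2.imwrite("pics/s1.png",a)
b=grab_frame("top");cv2.imwrite("pics/t1.png",b)
for n in ["lamp","lamp_head","push_plate","wheel_top","lock_button","cup","can_yellow","crate","can_red","can_green","bowl","jar","carton"]:
    for cam in ["top"]+(["scene"] if n in("lamp_head","push_plate","wheel_top","lamp") else []):
        print(n,cam,[(c2w(cam,d["centre"]),round(d["conf"],2)) for d in boxes_of(cam,n)[:2]])
print(sense())
E
```

```text
lamp top [(array([533.3, -96.3, 192.4]), 0.98), (array([558.2, 256.7, 107.5]), 0.7)]
lamp scene [(array([550.9, -74. , 188. ]), 0.97), (array([531.1, 148.4, 229.8]), 0.67)]
lamp_head top [(array([504.8, 142.4, 234.1]), 0.98)]
lamp_head scene [(array([529. , 152.6, 232.2]), 0.6)]
push_plate top [(array([503.9, 134.5, 239.8]), 0.75)]
push_plate scene [(array([530.8, 149.3, 236.9]), 0.64)]
wheel_top top [(array([537.4, -96.8, 194. ]), 0.87)]
wheel_top scene [(array([551.2, -75. , 185.5]), 0.74)]
lock_button top [(array([731.8, -55.5, 110.5]), 0.63)]
cup top [(array([ 447.4, -138.5,   28.2]), 0.61), (array([507. , 141.1, 236.6]), 0.61)]
can_yellow top [(array([521.4,  30.9,  96.7]), 0.53)]
crate top [(array([490.4, 234.5,   7.3]), 0.92)]
can_red top [(array([460. , 157.1, 109.2]), 0.63)]
can_green top [(array([557.7, 253.9, 109.4]), 0.67), (array([507.7, 143.2, 234.5]), 0.46)]
bowl top [(array([ 747.2, -240.7,   24.4]), 0.94), (array([503.5, 133.4, 235.7]), 0.59)]
jar top [(array([729.8, -55.9, 112.5]), 0.72)]
carton top [(array([ 609.9, -433.2,   40. ]), 0.98)]
{'clock': 0.95, 'qpos': array([-1.3,  0.4,  1.6, -0. ,  1.2, -0. ]), 'qvel': array([ 0.,  0., -0., -0.,  0., -0.]), 'joint_efforts': array([  0. , -60.5, -34.2,  -0. ,   0. ,   0. ]), 'eef_pos': array([ 146.6, -607.6,  231.3]), 'tcp_rot': array([3.1, 0. , 0.2]), 'contact_force': array([-0.8, -0.5,  0.9]), 'wrist_torque': array([-0., -0., -0.]), 'opening': 1.0020275262210285}
```

View pics/t1.png

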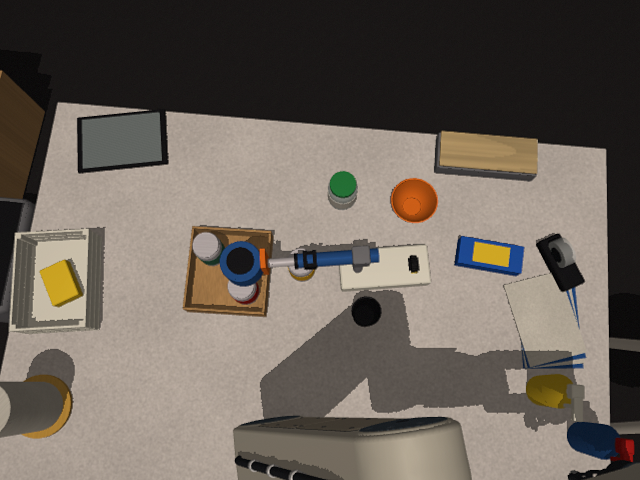

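View pics/s1.png

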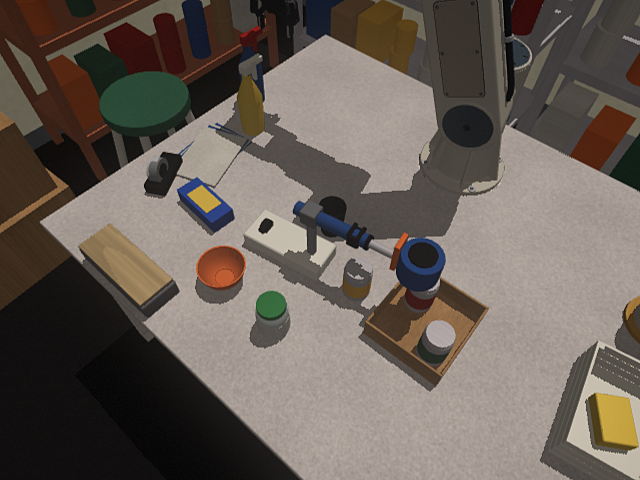

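The top view shows the lamp: wheel at about (413,264), sleeve from (378,255) to (295,260), plate at about (264,260), head at (241,262). The cup is at (366,311). The scene view agrees. I'll enlarge the top view for accurate pixels.

Run:
```python
import cv2
a=cv2.imread("pics/t1.png")[225:325,215:445]
a=cv2.resize(a,None,fx=3.4,fy=3.4,interpolation=cv2.INTER_CUBIC)
for i in range(0,230,20): cv2.putText(a,str(215+i),(int(i*3.4),10),0,.35,(0,255,255)); cv2.line(a,(int(i*3.4),12),(int(i*3.4),18),(0,255,255))
for i in range(0,100,20): cv2.putText(a,str(225+i),(0,int(i*3.4)+4),0,.35,(0,255,255))
cv2.imwrite("pics/t1c.png",a)
```

```text
(no output)
```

View pics/t1c.png

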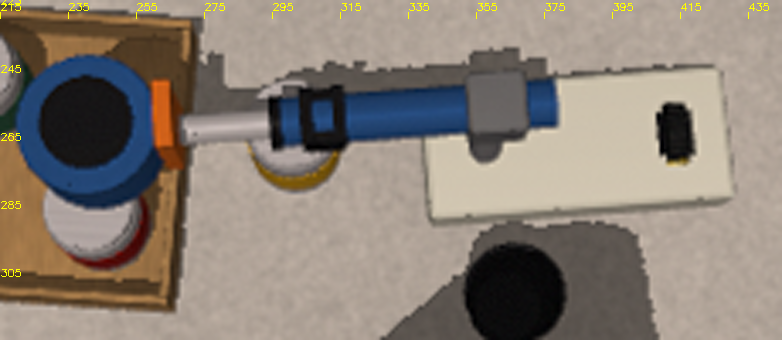

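```bash
cat > fit.py <<'E'
from h import *
from scipy.optimize import least_squares
obs=[((427.1,244.7),(50,-180,45),0),((430,283.2),(-50,-180,45),0),((341.8,288.8),(-50,45,45),0),((378.8,255.3),(0,-40,195),0),((294.7,260.9),(0,150,195),0),((240.3,260.9),(0,246,235),1),((265.9,249.4),(22,190,250),1),((269.1,272.6),(-22,190,250),1),((413.8,263.8),(0,-140,64),0)]
def P(p,l,t=0):
    c,s=np.cos(p[2]),np.sin(p[2]); return np.array([p[0]+c*l[0]-s*(l[1]+t),p[1]+s*l[0]+c*(l[1]+t),l[2]])
f=lambda p:np.concatenate([pix("top",P(p,l,p[3] if m else 0))-u for u,l,m in obs])
E
python3 - <<'E'
from fit import *
np.set_printoptions(precision=2,suppress=True)
r=least_squares(f,[540,-20,0,20],x_scale=[10,10,.1,10],loss="soft_l1");p=r.x
print(p,f(p).reshape(-1,2))
print("plate",P(p,(0,190,225),p[3]),"wheel",P(p,(0,-140,67)),"mouth",P(p,(0,150,190)))
print(ray("top",310.3,259.7,208), ray("top",366,311,95)); np.save("p.npy",p)
print(ray("top",301,270,105))
E
```

```text
[ 548.67 -108.96    0.17   16.51] [[ 0.1  -0.56]
 [ 1.74  0.24]
 [-0.73  1.34]
 [-0.32  0.16]
 [-0.61  0.73]
 [ 1.18  0.94]
 [ 0.08 -0.76]
 [-2.07 -3.98]
 [ 0.76 -0.44]]
plate [514.33  94.67 225.  ] wheel [ 571.95 -247.01   67.  ] mouth [523.73  38.95 190.  ]
[528.92   2.57 208.  ] [ 440.29 -135.51   95.  ]
[522.26  27.09 105.  ]
```

```bash
cat >> fit.py <<'E'
from scipy.spatial.transform import Rotation as R
def delta(target,yaw):
    s=sense(); r0=R.from_euler("xyz",s["tcp_rot"]); r1=R.from_euler("xyz",[np.pi,0,yaw])
    print("t %.2f"%s["clock"],"pos",s["eef_pos"].round(1),"rot",np.array(s["tcp_rot"]).round(3),"F",s["contact_force"].round(1),"op %.2f"%s["opening"])
    print("shift",r0.inv().apply(np.array(target)-s["eef_pos"]).round(1),"turn",np.degrees((r0.inv()*r1).as_rotvec()).round(2))
E
python3 - <<'E'
from fit import *
np.set_printoptions(precision=2,suppress=True)
o2=[o for i,o in enumerate(obs) if i!=7]
f2=lambda p:np.concatenate([pix("top",P(p,l,p[3] if m else 0))-u for u,l,m in o2])
p=least_squares(f2,[540,-20,0,20],x_scale=[10,10,.1,10]).x
np.save("p.npy",p); print(p,f2(p).reshape(-1,2))
c=ray("top",310.3,259.7,209)
l=R.from_euler("z",-p[2]).apply(c-[p[0],p[1],0]);print("collar",l)
print("mouth pix check plate",P(p,(0,178,330)))
delta(P(p,(0,178,330)),p[2])
E
```

```text
[ 549.08 -108.63    0.16   17.66] [[ 0.07 -0.5 ]
 [ 1.58  0.31]
 [-0.92  1.11]
 [-0.45  0.02]
 [-0.75  0.32]
 [ 0.51  0.38]
 [-0.56 -1.24]
 [ 0.66 -0.43]]
collar [ -1.97 112.98 209.  ]
mouth pix check plate [520.07  66.99 330.  ]
t 0.95 pos [ 146.6 -607.6  231.3] rot [3.14 0.   0.24] F [-0.8 -0.5  0.9] op 1.00
shift [ 521.3 -568.1  -98.7] turn [0.   0.   4.19]
```

Call:
servo_tool([
  [0, [20, -22, -25], [0, 0, 0]],
  [0, [32, -35, -25], [0, 0, 0]],
  [0, [32, -35, -25], [0, 0, 0]],
  [0, [32, -35, -24], [0, 0, 0]],
  [0, [32, -35, 0], [0, 0, 0]],
  [0, [32, -35, 0], [0, 0, 0]],
  [0, [32, -35, 0], [0, 0, 0]],
  [0, [32, -35, 0], [0, 0, 0]],
], force=60)

```text
clock: 1.95
eef_pos: [321.7, -289.4, 330.5]
tcp_rot: [3.141, -0.001, 0.237]
contact_force: [-0.4, 0.1, 0.7]
opening: 0.001
```

Call:
servo_tool([
  [0, [32, -35, 0], [0, 0, 0]],
  [0, [32, -35, 0], [0, 0, 0]],
  [0, [32, -35, 0], [0, 0, 0]],
  [0, [32, -35, 0], [0, 0, 0]],
  [0, [32, -35, 0], [0, 0, 0]],
  [0, [30, -30, 0], [0, 0, 2]],
  [0, [20, -20, 0], [0, 0, 2]],
  [0, [0, 0, 0], [0, 0, 0]],
])

```text
clock: 2.95
eef_pos: [474.0, -21.9, 330.2]
tcp_rot: [-3.141, -0.0, 0.169]
contact_force: [-1.4, 0.3, -0.1]
opening: -0.003
```

Run:
```python
from fit import *
p=np.load("p.npy"); delta(P(p,(0,176,212)),p[2])
```

```text
t 2.95 pos [474.  -21.9 330.2] rot [-3.141 -0.     0.169] F [-1.4  0.3 -0.1] op -0.00
shift [ 60.4 -77.9 118.2] turn [-0.01 -0.01  0.33]
```

Go to a spot above the gap, then check before lowering.

Call:
servo_tool([
  [0, [20, -26, 0], [0, 0, 0.3]],
  [0, [20, -26, 0], [0, 0, 0]],
  [0, [20, -26, 0], [0, 0, 0]],
  [0, [0, 0, 20], [0, 0, 0]],
  [0, [0, 0, 20], [0, 0, 0]],
  [0, [0, 0, 0], [0, 0, 0]],
])

```text
clock: 3.7
eef_pos: [518.7, 62.5, 289.1]
tcp_rot: [3.141, 0.003, 0.162]
contact_force: [0.6, -0.1, -0.1]
opening: 0.004
```

Run:
```python
from fit import *
p=np.load("p.npy"); delta(P(p,(0,176,212)),p[2])
a=grab_frame("wrist")
for l,t in [((0,150,206),0),((22,190,250),p[3]),((-22,190,250),p[3]),((0,p[3]*0+113,210),0)]:
    u=pix("wrist",P(p,l,t)); print(l,u.round()); cv2.drawMarker(a,tuple(int(v) for v in u),(0,255,255),0,14,1)
b=grab_frame("scene")
cv2.imwrite("pics/w2.png",np.hstack([cv2.resize(a,(400,300)),cv2.resize(b[160:400,240:560],(400,300))]))
```

```text
t 3.70 pos [518.7  62.5 289.1] rot [3.141e+00 3.000e-03 1.620e-01] F [ 0.6 -0.1 -0.1] op 0.00
shift [ 2.3 -2.2 77.1] turn [ 0.01  0.17 -0.12]
(0, 150, 206) [355. 244.]
(22, 190, 250) [252. 231.]
(-22, 190, 250) [257. 307.]
(0, np.float64(113.0), 210) [413. 246.]
```

View pics/w2.png

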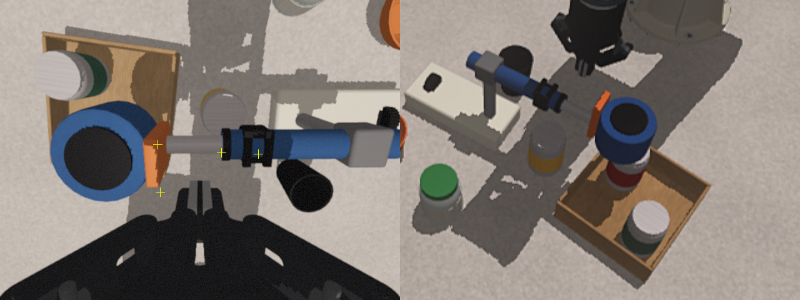

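Run:
```python
from fit import *
p=np.load("p.npy")
for l,t,o in [((0,150,190),0,(358,229)),((0,246,235),p[3],(157,253)),((0,190,190),p[3],(266,231)),((0,113,190),0,(411,231))]:
    print(l,pix("wrist",P(p,l,t)).round(),o)
for n in("lamp_head","push_plate"):
    print(n,[(c2w("wrist",d["centre"]).round(),d["conf"]) for d in boxes_of("wrist",n)[:2]])
a=grab_frame("wrist");cv2.imwrite("pics/w3.png",a[130:360,40:600])
```

```text
(0, 150, 190) [353. 238.] (358, 229)
(0, 246, 235) [163. 261.] (157, 253)
(0, 190, 190) [270. 238.] (266, 231)
(0, 113, 190) [406. 238.] (411, 231)
lamp_head [(array([525., 140., 239.]), 0.61)]
push_plate [(array([525., 140., 239.]), 0.83)]
```

View pics/w3.png

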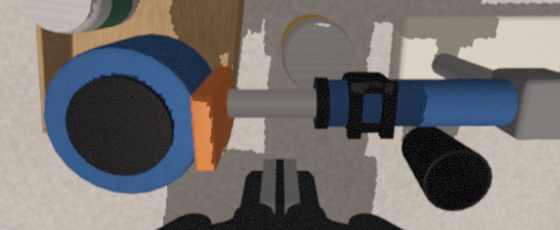

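The wrist view shows the gap clear below the fingers: plate face at column ~268, sleeve mouth at ~356. The lamp sits about 5 mm farther in +x than my fit, so I shift for that and lower.

Call:
servo_tool([
  [0, [6, -3, 10], [0, 0, 0]],
  [0, [0, 0, 20], [0, 0, 0]],
  [0, [0, 0, 20], [0, 0, 0]],
  [0, [0, 0, 15], [0, 0, 0]],
  [0, [0, 0, 10], [0, 0, 0]],
  [0, [0, 0, 0], [0, 0, 0]],
])

```text
clock: 4.7
eef_pos: [525.1, 67.4, 214.7]
tcp_rot: [-3.142, 0.001, 0.162]
contact_force: [0.3, -0.5, 0.2]
opening: 0.0
```

Call:
servo_tool([
  [0, [0, -4, 0], [0, 0, 0]],
  [0, [0, -4, 0], [0, 0, 0]],
  [0, [0, -4, 0], [0, 0, 0]],
  [0, [0, -4, 0], [0, 0, 0]],
  [0, [0, -4, 0], [0, 0, 0]],
  [0, [0, -4, 0], [0, 0, 0]],
])

```text
clock: 5.45
eef_pos: [521.5, 90.8, 215.4]
tcp_rot: [3.141, -0.0, 0.162]
contact_force: [0.1, -5.4, 1.0]
opening: -0.002
```

Call:
servo_tool([
  [0, [0, -6, 0], [0, 0, 0]],
  [0, [0, -8, 0], [0, 0, 0]],
  [0, [0, -8, 0], [0, 0, 0]],
  [0, [0, -8, 0], [0, 0, 0]],
  [0, [0, -8, 0], [0, 0, 0]],
  [0, [0, -8, 0], [0, 0, 0]],
  [0, [0, -6, 0], [0, 0, 0]],
  [0, [0, -3, 0], [0, 0, 0]],
])

```text
clock: 6.45
eef_pos: [512.4, 145.7, 215.3]
tcp_rot: [3.142, 0.0, 0.162]
contact_force: [-0.8, -4.9, 2.8]
opening: -0.001
```

Run:
```python
from fit import *
p=np.load("p.npy"); delta(P(p,(4,300,212)),p[2])
s=sense(); print("tcp lamp",R.from_euler("z",-p[2]).apply(s["eef_pos"]-[p[0],p[1],0]).round(1))
a=grab_frame("wrist");b=grab_frame("top");c=grab_frame("scene")
z=lambda i,n:cv2.resize(i,(400,300))
cv2.imwrite("pics/m4.png",np.vstack([np.hstack([cv2.resize(a,(400,300)),cv2.resize(c[170:350,260:500],(400,300))]),cv2.resize(b[220:300,200:400],(800,300),interpolation=cv2.INTER_CUBIC)]))
```

```text
t 6.45 pos [512.4 145.7 215.3] rot [3.142 0.    0.162] F [-0.8 -4.9  2.8] op -0.00
shift [ -1.3 -43.1   3.3] turn [ 0.    0.01 -0.09]
tcp lamp [  5.3 256.9 215.3]
```

View pics/m4.png

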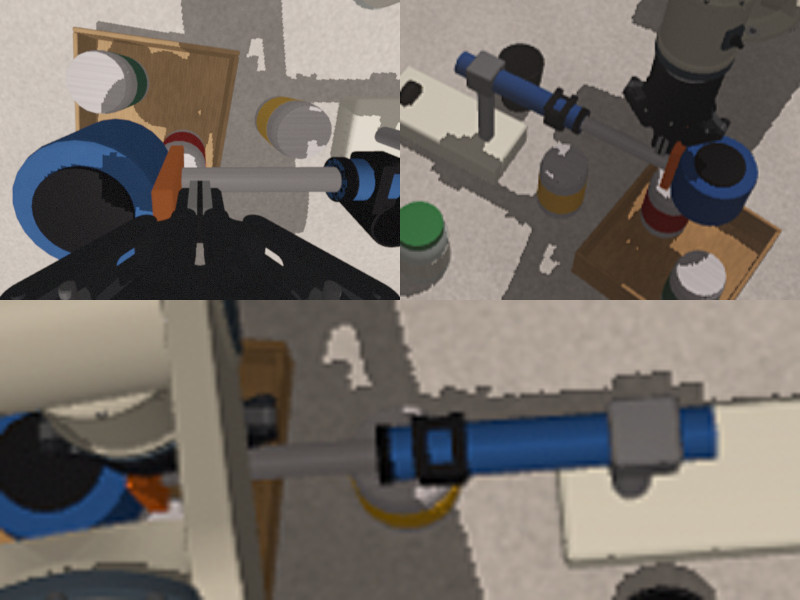

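Call:
servo_tool([
  [0, [0, -6, 0], [0, 0, 0]],
  [0, [0, -6, 0], [0, 0, 0]],
  [0, [0, -6, 0], [0, 0, 0]],
  [0, [0, -6, 0], [0, 0, 0]],
  [0, [0, -4, 0], [0, 0, 0]],
  [0, [0, -3, 0], [0, 0, 0]],
  [0, [0, -2, 0], [0, 0, 0]],
])

```text
clock: 7.48
eef_pos: [507.1, 178.0, 215.2]
tcp_rot: [3.142, 0.0, 0.162]
contact_force: [0.6, -4.1, -1.5]
opening: 0.0
```

Run:
```python
from fit import *
p=np.load("p.npy"); s=sense(); print(s["contact_force"],"tcp lamp",R.from_euler("z",-p[2]).apply(s["eef_pos"]-[p[0],p[1],0]).round(1))
```

```text
[ 0.58987338 -4.11064031 -1.50671568] tcp lamp [  5.3 289.7 215.2]
```

Call:
servo_tool([
  [0, [0, -1, 0], [0, 0, 0]],
  [0, [0, -1, 0], [0, 0, 0]],
  [0, [0, -1, 0], [0, 0, 0]],
  [0, [0, -1, 0], [0, 0, 0]],
])

```text
clock: 7.98
eef_pos: [506.5, 181.8, 215.2]
tcp_rot: [3.142, 0.0, 0.162]
contact_force: [-0.9, -4.3, -1.2]
opening: -0.003
```

Call:
servo_tool([
  [0, [0, -1, 0], [0, 0, 0]],
  [0, [0, -1, 0], [0, 0, 0]],
])

```text
clock: 8.22
eef_pos: [506.2, 183.8, 215.2]
tcp_rot: [3.142, 0.0, 0.162]
contact_force: [-0.5, -4.8, -2.2]
opening: -0.002
```

Call:
servo_tool([
  [0, [0, -1, 0], [0, 0, 0]],
  [0, [0, -1, 0], [0, 0, 0]],
])

```text
clock: 8.48
eef_pos: [505.8, 185.8, 215.2]
tcp_rot: [3.142, 0.0, 0.162]
contact_force: [-0.2, -5.0, -3.3]
opening: -0.001
```

Call:
servo_tool([
  [0, [0, -1, 0], [0, 0, 0]],
  [0, [0, -1, 0], [0, 0, 0]],
])

```text
clock: 8.72
eef_pos: [505.5, 187.8, 215.2]
tcp_rot: [3.142, 0.0, 0.162]
contact_force: [-0.6, -4.2, -2.0]
opening: -0.001
```

Call:
servo_tool([
  [0, [0, -1, 0], [0, 0, 0]],
  [0, [0, -1, 0], [0, 0, 0]],
])

```text
clock: 8.98
eef_pos: [505.2, 189.8, 215.3]
tcp_rot: [-3.142, 0.0, 0.162]
contact_force: [-1.1, -5.1, -1.9]
opening: -0.004
```

Call:
servo_tool([
  [0, [0, -1, 0], [0, 0, 0]],
  [0, [0, -1, 0], [0, 0, 0]],
])

```text
clock: 9.22
eef_pos: [504.9, 191.8, 215.3]
tcp_rot: [3.142, 0.0, 0.162]
contact_force: [-1.2, -4.8, -2.7]
opening: -0.001
```

Call:
servo_tool([
  [0, [0, -1, 0], [0, 0, 0]],
  [0, [0, -1, 0], [0, 0, 0]],
])

```text
clock: 9.48
eef_pos: [504.6, 193.7, 215.3]
tcp_rot: [-3.142, 0.0, 0.162]
contact_force: [-1.1, -5.0, -2.1]
opening: 0.0
```

Call:
servo_tool([
  [0, [0, -1, 0], [0, 0, 0]],
  [0, [0, -1, 0], [0, 0, 0]],
])

```text
clock: 9.72
eef_pos: [504.6, 196.0, 215.5]
tcp_rot: [-3.141, -0.001, 0.162]
contact_force: [-0.6, -3.2, -1.7]
opening: 0.002
```

Run:
```python
from fit import *
print(sense()["contact_force"])
b=grab_frame("top");c=grab_frame("scene");w=grab_frame("wrist")
z=lambda i,s:cv2.resize(i,s,interpolation=cv2.INTER_CUBIC)
cv2.imwrite("pics/m5.png",np.vstack([np.hstack([z(b[240:280,285:345],(400,270)),z(c[205:259,320:400],(400,270))]),z(w[200:360,320:640],(600,300))if 0 else z(w[180:380,240:640],(800,330))]))
for n,i in(("top",b),("scene",c),("wrist",w)):
    h=cv2.cvtColor(i,cv2.COLOR_BGR2HSV); m=((h[...,0]<6)|(h[...,0]>174))&(h[...,1]>150)&(h[...,2]>60); print(n,m.sum(),[ (round(d["conf"],2),c2w(n,d["centre"]).round()) for d in boxes_of(n,"lock_button")[:2]])
```

```text
[-0.61136875 -3.18001717 -1.72262561]
top 656 []
scene 242 []
wrist 844 [(0.72, array([513., 248., 236.])), (0.33, array([494., 174.,  99.]))]
```

View pics/m5.png

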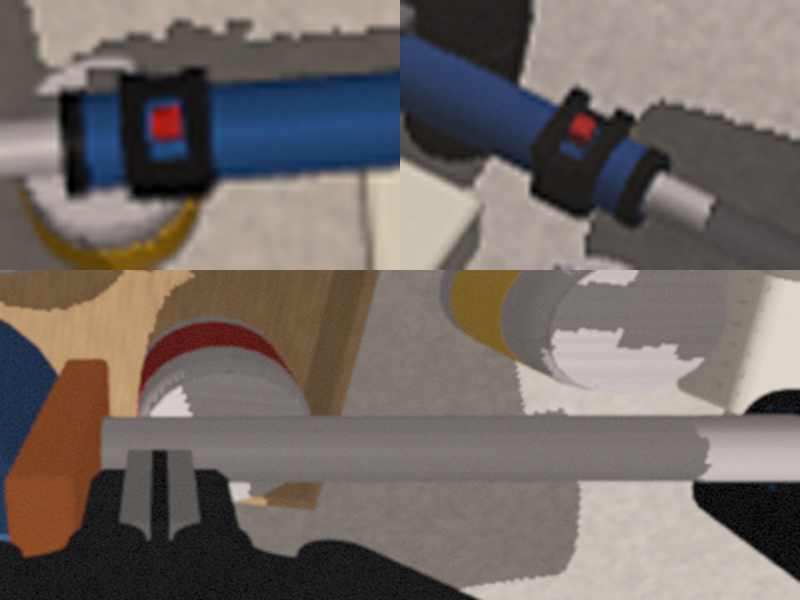

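The top and scene views both show the red button standing in the collar hole. One gentle 1 mm push to feel the stop.

Call:
servo_tool([
  [0, [0, -1, 0], [0, 0, 0]],
  [0, [0, 0, 0], [0, 0, 0]],
])

```text
clock: 10.28
eef_pos: [504.6, 196.8, 215.6]
tcp_rot: [-3.142, -0.001, 0.162]
contact_force: [1.0, -2.9, 0.2]
opening: 0.001
```

Call:
servo_tool([
  [0, [0, -1, 0], [0, 0, 0]],
  [0, [0, 0, 0], [0, 0, 0]],
])

```text
clock: 10.52
eef_pos: [504.3, 197.7, 215.5]
tcp_rot: [-3.141, -0.001, 0.162]
contact_force: [0.3, -2.1, 0.9]
opening: -0.003
```

Run:
```python
from fit import *
c=grab_frame("scene");b=grab_frame("top")
for n,i,o in(("scene",c,(205,320,259,400)),("top",b,(240,285,280,345))):
    old=None
    i=i[o[0]:o[2],o[1]:o[3]]
    h=cv2.cvtColor(i,cv2.COLOR_BGR2HSV); m=((h[...,0]<6)|(h[...,0]>174))&(h[...,1]>150)&(h[...,2]>60); v,u=np.nonzero(m); print(n,m.sum(),u.mean()+o[1],v.mean()+o[0])
    cv2.imwrite(f"pics/c6{n}.png",i)
# previous, from composite m5 (scaled)
m5=cv2.imread("pics/m5.png")
for n,i,f,o in(("scene",m5[:270,400:],5,(205,320)),("top",m5[:270,:400],400/60,(240,285))):
    h=cv2.cvtColor(i,cv2.COLOR_BGR2HSV); m=((h[...,0]<6)|(h[...,0]>174))&(h[...,1]>150)&(h[...,2]>60); v,u=np.nonzero(m); print("old",n,u.mean()/f+o[1]-.4,v.mean()/f+o[0]-.4)
```

```text
scene 20 356.75 230.15
top 18 308.3333333333333 257.6111111111111
old scene 355.9764478764479 229.97953667953666
old top 309.57049399198934 257.97109479305743
```

Call:
servo_tool([
  [0, [0, -1, 0], [0, 0, 0]],
])

```text
clock: 10.75
eef_pos: [504.2, 198.2, 215.4]
tcp_rot: [3.141, -0.001, 0.162]
contact_force: [2.4, -7.7, 2.7]
opening: 0.002
```

Call:
servo_tool([
  [0, [0, -1, 0], [0, 0, 0]],
])

```text
clock: 10.88
eef_pos: [504.1, 198.4, 215.4]
tcp_rot: [3.139, -0.0, 0.162]
contact_force: [4.2, -12.5, 3.6]
opening: -0.001
```

Hard stop felt (12.5 N, motion stopped). Back off, lift, and go to above the wheel.

Call:
servo_tool([
  [0, [0, 8, 0], [0, 0, 0]],
  [0, [0, 10, 0], [0, 0, 0]],
  [0, [0, 0, -40], [0, 0, 0]],
  [0, [0, 0, -40], [0, 0, 0]],
  [0, [0, 0, -30], [0, 0, 0]],
])

```text
clock: 11.5
eef_pos: [506.7, 181.6, 326.9]
tcp_rot: [-3.141, -0.001, 0.161]
contact_force: [0.1, 0.2, -0.7]
opening: 0.001
```

Run:
```python
from fit import *
p=np.load("p.npy"); delta(P(p,(0,-140,67)),p[2])
```

```text
t 11.50 pos [506.7 181.6 326.9] rot [-3.141e+00 -1.000e-03  1.610e-01] F [ 0.1  0.2 -0.7] op 0.00
shift [ -4.8 433.5 259.6] turn [-0.04 -0.05 -0.13]
```

Call:
servo_tool([
  [0, [0, 30, 0], [0, 0, 0]],
  [0, [0, 50, 0], [0, 0, 0]],
  [0, [0, 50, 0], [0, 0, 0]],
  [0, [0, 50, 0], [0, 0, 0]],
  [0, [0, 50, 0], [0, 0, 0]],
  [0, [0, 50, 0], [0, 0, 0]],
  [0, [0, 50, 0], [0, 0, 0]],
  [0, [0, 50, 0], [0, 0, 0]],
])

```text
clock: 12.5
eef_pos: [567.6, -195.0, 325.2]
tcp_rot: [-3.141, -0.0, 0.161]
contact_force: [1.1, -0.2, -0.1]
opening: 0.001
```

Call:
servo_tool([
  [0, [0, 40, 0], [0, 0, 0]],
  [0, [0, 14, 40], [0, 0, 0]],
  [0, [0, 0, 50], [0, 0, 0]],
  [0, [0, 0, 50], [0, 0, 0]],
  [0, [0, 0, 20], [0, 0, 0]],
  [0, [0, 0, 0], [0, 0, 0]],
])

```text
clock: 13.25
eef_pos: [575.1, -246.2, 163.4]
tcp_rot: [-3.139, 0.003, 0.161]
contact_force: [0.5, -0.5, 0.2]
opening: 0.001
```

Run:
```python
from fit import *
p=np.load("p.npy"); delta(P(p,(0,-140,67)),p[2])
a=grab_frame("wrist")
for l in [(0,-140,67),(0,-148,67),(0,-132,67),(50,-180,45),(-50,-180,45)]:
    u=pix("wrist",P(p,l)); print(l,u.round()); cv2.drawMarker(a,tuple(int(v) for v in u),(0,0,255),0,14,1)
u=pix("wrist",sense()["eef_pos"]);print("tcp",u)
cv2.imwrite("pics/w7.png",a)
```

```text
t 13.25 pos [ 575.1 -246.2  163.4] rot [-3.139e+00  3.000e-03  1.610e-01] F [ 0.5 -0.5  0.2] op 0.00
shift [-3.   0.3 96.4] turn [-0.14  0.18 -0.13]
(0, -140, 67) [318. 246.]
(0, -148, 67) [329. 246.]
(0, -132, 67) [306. 246.]
(50, -180, 45) [374. 169.]
(-50, -180, 45) [369. 297.]
tcp [317.61370894 308.94136764]
```

View pics/w7.png

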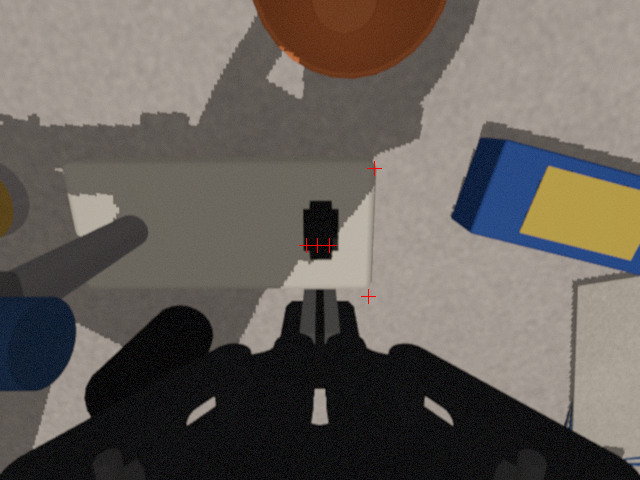

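The base corners appear about 8 px above my markers, and the wheel shows at columns 304–338, rows 201–259. So the wheel top is at x ≈ 575±4, in line with the fingers in y. Lower to just above it, starting on the −x side.

Call:
servo_tool([
  [0, [-7, 0, 25], [0, 0, 0]],
  [0, [0, 0, 30], [0, 0, 0]],
  [0, [0, 0, 25], [0, 0, 0]],
  [0, [0, 0, 10], [0, 0, 0]],
  [0, [0, 0, 1.5], [0, 0, 0]],
  [0, [0, 0, 0], [0, 0, 0]],
])

```text
clock: 14.05
eef_pos: [570.4, -248.0, 75.0]
tcp_rot: [3.141, -0.002, 0.162]
contact_force: [-0.1, -0.2, 0.2]
opening: 0.001
```

Call:
servo_tool([
  [0, [0, 0, 1], [0, 0, 0]],
  [0, [0, 0, 1], [0, 0, 0]],
])

```text
clock: 14.3
eef_pos: [570.0, -247.8, 72.3]
tcp_rot: [3.141, -0.001, 0.162]
contact_force: [1.0, -0.3, 0.4]
opening: 0.003
```

Call:
servo_tool([
  [0, [0, 0, 1], [0, 0, 0]],
  [0, [0, 0, 1], [0, 0, 0]],
  [0, [0, 0, 1], [0, 0, 0]],
  [0, [0, 0, 0], [0, 0, 0]],
])

```text
clock: 14.8
eef_pos: [569.5, -247.6, 68.6]
tcp_rot: [-3.141, 0.0, 0.162]
contact_force: [0.3, 0.4, 0.1]
opening: 0.003
```

Call:
servo_tool([
  [0, [0, 0, 1], [0, 0, 0]],
  [0, [0, 0, 0.5], [0, 0, 0]],
  [0, [0, 0, 0], [0, 0, 0]],
])

```text
clock: 15.18
eef_pos: [569.6, -247.6, 67.2]
tcp_rot: [-3.142, 0.0, 0.162]
contact_force: [-0.2, -0.6, 0.6]
opening: -0.0
```

Call:
servo_tool([
  [0, [0, 0, 0.7], [0, 0, 0]],
  [0, [0, 0, 0], [0, 0, 0]],
])

```text
clock: 15.42
eef_pos: [569.8, -247.6, 67.0]
tcp_rot: [3.141, -0.0, 0.162]
contact_force: [-1.2, 0.2, 4.0]
opening: 0.003
```

Contact at z = 67 with 4 N. Press a bit more and draw +x by 13 mm.

Call:
servo_tool([
  [0, [0, 0, 0.4], [0, 0, 0]],
  [0, [2, 0, 0], [0, 0, 0]],
  [0, [2, 0, 0], [0, 0, 0]],
  [0, [2, 0, 0], [0, 0, 0]],
])

```text
clock: 15.92
eef_pos: [576.0, -246.7, 67.0]
tcp_rot: [3.141, -0.001, 0.162]
contact_force: [-0.5, 1.8, 7.1]
opening: 0.0
```

Call:
servo_tool([
  [0, [2, 0, 0], [0, 0, 0]],
  [0, [2, 0, 0], [0, 0, 0]],
  [0, [2, 0, 0], [0, 0, 0]],
  [0, [1, 0, 0], [0, 0, 0]],
  [0, [0, 0, 0], [0, 0, 0]],
])

```text
clock: 16.55
eef_pos: [582.8, -245.5, 66.9]
tcp_rot: [3.141, -0.001, 0.162]
contact_force: [-1.6, 1.2, 8.2]
opening: 0.008
```

Run:
```python
from fit import *
p=np.load("p.npy"); delta(P(p,(0,-140,67)),p[2])
b=grab_frame("top");c=grab_frame("scene");w=grab_frame("wrist")
z=lambda i,s:cv2.resize(i,s,interpolation=cv2.INTER_CUBIC)
cv2.imwrite("pics/m8.png",np.vstack([np.hstack([z(b[240:285,390:450],(400,300)),z(c[205:250,235:295],(400,300))]),z(w[190:310,240:400],(400,300)).repeat(2,1)[:,:800]]))
```

```text
t 16.55 pos [ 582.8 -245.5   66.9] rot [ 3.141e+00 -1.000e-03  1.620e-01] F [-1.6  1.2  8.2] op 0.01
shift [-11.   -0.6  -0.1] turn [ 0.01 -0.04 -0.11]
```

View pics/m8.png

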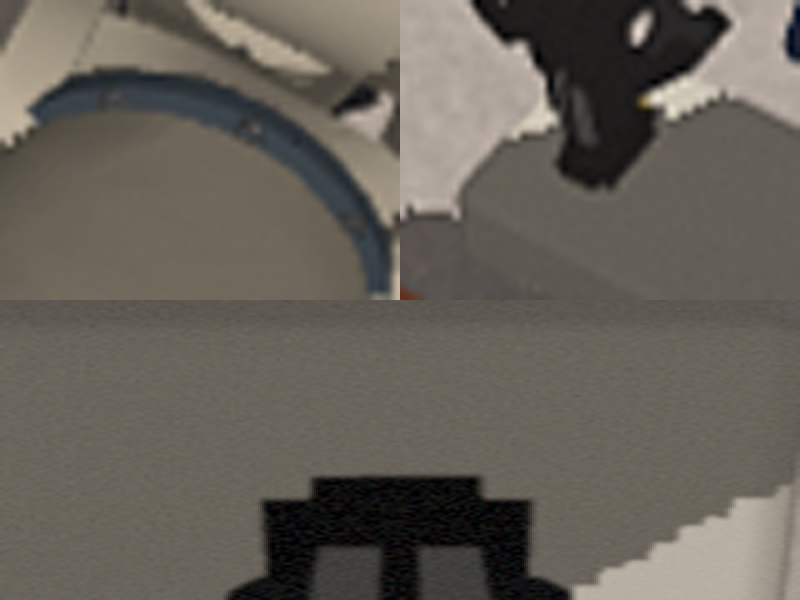

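The fingers are on the wheel and a bit of the yellow line shows at its robot side in the scene crop. Lift, step back, and measure the yellow line in the wrist view.

Call:
servo_tool([
  [0, [0, 0, -5], [0, 0, 0]],
  [0, [-13, 0, -15], [0, 0, 0]],
  [0, [-15, 0, -30], [0, 0, 0]],
  [0, [-15, 0, -15], [0, 0, 0]],
  [0, [0, 0, 0], [0, 0, 0]],
])

```text
clock: 17.32
eef_pos: [539.4, -253.0, 132.6]
tcp_rot: [3.14, -0.002, 0.161]
contact_force: [-0.7, -0.5, 0.3]
opening: 0.003
```

```bash
cat > yel.py <<'E'
from fit import *
p=np.load("p.npy"); q=p.copy(); q[:2]+=R.from_euler("z",p[2]).apply([5,0,0])[:2]
delta(P(p,(0,-140,67)),p[2])
for cam in("wrist","scene","top"):
    w=grab_frame(cam); u0=pix(cam,P(q,(0,-140,60))); r=30 if cam=="wrist" else 12
    h=cv2.cvtColor(w,cv2.COLOR_BGR2HSV); m=(abs(h[...,0].astype(int)-26)<7)&(h[...,1]>110)&(h[...,2]>40)
    v,u=np.nonzero(m); k=(abs(u-u0[0])<r)&(abs(v-u0[1])<1.8*r)
    print(cam,k.sum(),(u[k].mean(),v[k].mean()) if k.any() else "")
    for n in range(4):
        a=np.pi/2-n*.5236; print("  click",n,pix(cam,P(q,(-22*np.sin(a),-140,45+22*np.cos(a)))).round(1))
    cv2.imwrite("pics/last_%s.png"%cam,w[int(u0[1])-2*r:int(u0[1])+2*r,int(u0[0])-2*r:int(u0[0])+2*r])
E
python3 yel.py
```

```text
t 17.32 pos [ 539.4 -253.   132.6] rot [ 3.14e+00 -2.00e-03  1.61e-01] F [-0.7 -0.5  0.3] op 0.00
shift [33.  -1.1 65.6] turn [ 0.06 -0.09 -0.17]
wrist 132 (np.float64(318.57575757575756), np.float64(220.9469696969697))
  click 0 [316.9 222.3]
  click 1 [316.8 222.3]
  click 2 [316.6 212.5]
  click 3 [316.5 194.9]
scene 3 (np.float64(270.6666666666667), np.float64(220.0))
  click 0 [271.1 221.4]
  click 1 [270.1 219.6]
  click 2 [268.  219.7]
  click 3 [265.4 221.9]
top 0 
  click 0 [414.1 271.5]
  click 1 [414.6 269.6]
  click 2 [414.7 265.8]
  click 3 [414.4 261.1]
```

Call:
servo_tool([
  [0, [15, 0, 20], [0, 0, 0]],
  [0, [15, 0, 25], [0, 0, 0]],
  [0, [0, 0, 15], [0, 0, 0]],
  [0, [0, 0, 3], [0, 0, 0]],
  [0, [0, 0, 1], [0, 0, 0]],
  [0, [0, 0, 0.7], [0, 0, 0]],
  [0, [0, 0, 0], [0, 0, 0]],
])

```text
clock: 18.35
eef_pos: [569.4, -247.6, 67.0]
tcp_rot: [-3.141, -0.0, 0.162]
contact_force: [-2.2, 2.3, 3.2]
opening: -0.001
```

Call:
servo_tool([
  [0, [0, 0, 0.5], [0, 0, 0]],
  [0, [2, 0, 0], [0, 0, 0]],
  [0, [2, 0, 0], [0, 0, 0]],
  [0, [2, 0, 0], [0, 0, 0]],
  [0, [2, 0, 0], [0, 0, 0]],
  [0, [2, 0, 0], [0, 0, 0]],
  [0, [2, 0, 0], [0, 0, 0]],
  [0, [1, 0, 0], [0, 0, 0]],
])

```text
clock: 19.35
eef_pos: [582.5, -245.4, 66.9]
tcp_rot: [-3.142, -0.0, 0.162]
contact_force: [-2.6, 3.0, 9.4]
opening: 0.001
```

Call:
servo_tool([
  [0, [0, 0, 0], [0, 0, 0]],
  [0, [0, 0, -5], [0, 0, 0]],
  [0, [-13, 0, -15], [0, 0, 0]],
  [0, [-15, 0, -30], [0, 0, 0]],
  [0, [-15, 0, -15], [0, 0, 0]],
  [0, [0, 0, 0], [0, 0, 0]],
])

```text
clock: 20.1
eef_pos: [539.4, -253.1, 132.4]
tcp_rot: [3.14, -0.002, 0.161]
contact_force: [-0.5, -0.1, 0.3]
opening: -0.004
```

```bash
python3 yel.py; python3 -c "
import cv2;import numpy as np
cv2.imwrite('pics/v10.png',np.hstack([cv2.resize(cv2.imread('pics/last_%s.png'%c),(390,390),interpolation=2) for c in('wrist','scene')]))"
```

```text
t 20.10 pos [ 539.4 -253.1  132.4] rot [ 3.14e+00 -2.00e-03  1.61e-01] F [-0.5 -0.1  0.3] op -0.00
shift [33.  -1.2 65.5] turn [ 0.07 -0.09 -0.17]
wrist 298 (np.float64(317.93288590604027), np.float64(211.8020134228188))
  click 0 [316.8 222.4]
  click 1 [316.7 222.3]
  click 2 [316.5 212.6]
  click 3 [316.4 194.9]
scene 11 (np.float64(267.27272727272725), np.float64(219.45454545454547))
  click 0 [271.1 221.4]
  click 1 [270.1 219.6]
  click 2 [268.  219.7]
  click 3 [265.4 221.9]
top 0 
  click 0 [414.1 271.5]
  click 1 [414.6 269.6]
  click 2 [414.7 265.8]
  click 3 [414.4 261.1]
```

View pics/v10.png

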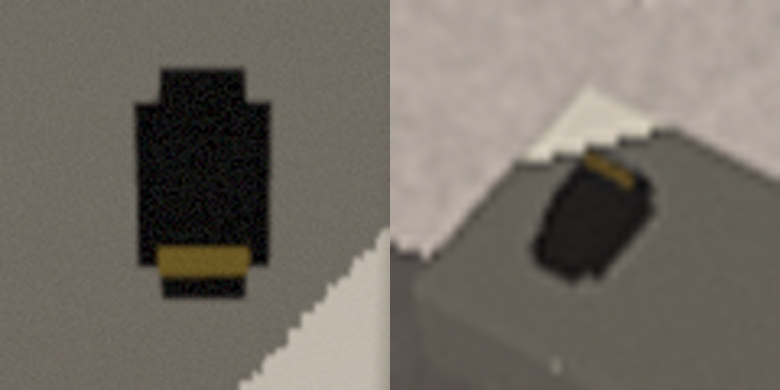

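The crops show the yellow line at wrist (318,212) and scene (267,219.5), which matches click 2. One more identical stroke.

Call:
servo_tool([
  [0, [15, 0, 20], [0, 0, 0]],
  [0, [15, 0, 25], [0, 0, 0]],
  [0, [0, 0, 15], [0, 0, 0]],
  [0, [0, 0, 3], [0, 0, 0]],
  [0, [0, 0, 1], [0, 0, 0]],
  [0, [0, 0, 0.7], [0, 0, 0]],
  [0, [0, 0, 0], [0, 0, 0]],
])

```text
clock: 21.12
eef_pos: [569.2, -247.2, 66.9]
tcp_rot: [-3.141, 0.0, 0.162]
contact_force: [-1.6, 3.2, 7.1]
opening: -0.0
```

Call:
servo_tool([
  [0, [0, 0, 0.5], [0, 0, 0]],
  [0, [2, 0, 0], [0, 0, 0]],
  [0, [2, 0, 0], [0, 0, 0]],
  [0, [2, 0, 0], [0, 0, 0]],
  [0, [2, 0, 0], [0, 0, 0]],
  [0, [2, 0, 0], [0, 0, 0]],
  [0, [2, 0, 0], [0, 0, 0]],
  [0, [0.5, 0, 0], [0, 0, 0]],
])

```text
clock: 22.12
eef_pos: [581.6, -245.1, 66.9]
tcp_rot: [-3.141, 0.0, 0.162]
contact_force: [-3.0, 4.7, 11.8]
opening: -0.001
```

Call:
servo_tool([
  [0, [0, 0, 0], [0, 0, 0]],
  [0, [0, 0, -5], [0, 0, 0]],
  [0, [-13, 0, -15], [0, 0, 0]],
  [0, [-15, 0, -30], [0, 0, 0]],
  [0, [-15, 0, -15], [0, 0, 0]],
  [0, [0, 0, 0], [0, 0, 0]],
])

```text
clock: 22.88
eef_pos: [538.8, -253.2, 132.2]
tcp_rot: [3.14, -0.001, 0.161]
contact_force: [1.4, 0.0, -0.4]
opening: -0.002
```

```bash
python3 yel.py; python3 -c "
import cv2;import numpy as np
from rig import grab_frame
a=[cv2.resize(cv2.imread('pics/last_%s.png'%c),(260,260),interpolation=2) for c in('wrist','scene')]+[cv2.resize(grab_frame('scene')[205:257,328:380],(260,260),interpolation=2)]
cv2.imwrite('pics/v11.png',np.hstack(a))"
```

```text
t 22.88 pos [ 538.8 -253.2  132.2] rot [ 3.14e+00 -1.00e-03  1.61e-01] F [ 1.4  0.  -0.4] op -0.00
shift [33.6 -1.1 65.2] turn [ 0.07 -0.08 -0.17]
wrist 330 (np.float64(318.06363636363636), np.float64(194.0060606060606))
  click 0 [316.9 221.6]
  click 1 [316.7 221.6]
  click 2 [316.6 211.7]
  click 3 [316.5 194. ]
scene 14 (np.float64(265.0), np.float64(221.57142857142858))
  click 0 [271.1 221.4]
  click 1 [270.1 219.6]
  click 2 [268.  219.7]
  click 3 [265.4 221.9]
top 0 
  click 0 [414.1 271.5]
  click 1 [414.6 269.6]
  click 2 [414.7 265.8]
  click 3 [414.4 261.1]
```

View pics/v11.png

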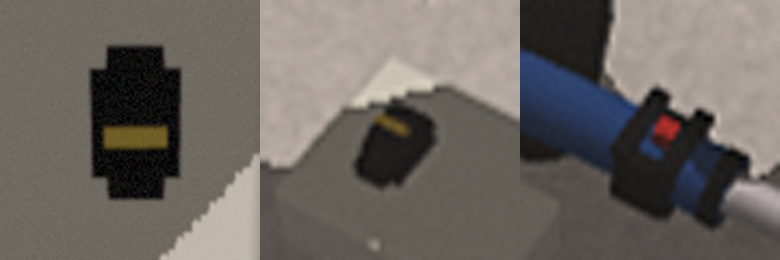

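The yellow line is at wrist (318,194), exactly the prediction for click 3, and the button is still out. The arm is clear, so I hand in.

Call:
servo_tool([
  [0, [0, 0, -40], [0, 0, 0]],
  [0, [0, 0, 0], [0, 0, 0]],
  [0, [0, 0, 0], [0, 0, 0]],
  [0, [0, 0, 0], [0, 0, 0]],
])

```text
clock: 23.58
eef_pos: [538.9, -252.1, 169.4]
tcp_rot: [-3.14, 0.002, 0.162]
contact_force: [0.0, -0.5, -0.7]
opening: 0.003
```

```bash
python3 -c "
from rig import *
s=sense();print(s['clock'],s['eef_pos'],s['contact_force']);print(sign_off())"
```

```text
23.575 [ 538.90310094 -252.14901977  169.43867352] [ 0.01622747 -0.478079   -0.65687687]
the job is handed in; nothing more can be done
None
```

The lamp head is pushed out and locked, the dimmer is at its third click, and I handed the job in at about 23.6 s. No verdict was reported.

- **Lock:** I pushed the plate outward with the closed fingers at about 5 N. The red button then showed in the collar hole in the top and scene views. Two small further pushes met a hard stop, peaking at a reading of about 12.5 N against the 40 N limit. The button was still out in the last scene picture.
- **Dimmer:** I rolled the wheel with three strokes of about 13 mm, pressing with about 7 to 12 N, which is above the suggested 5 to 8 N. The yellow line ended at pixel (318,194) in the wrist view, against a predicted (316.5,194) for click 3. The scene view agreed to within half a pixel.
- **End state:** The arm was clear of everything, with contact force near zero. I saw no bystander touched, but I did not re-measure their positions at the end.
- **Disagreements:** The wrist view put the lamp about 5 mm farther in +x than my fit from the top view, and I allowed for that. The lock-button network missed the button in the top and scene views and named something else in the wrist view, so I relied on the pictures and the felt stop.

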